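# Load the mini chopper, fit its lid and hold it twisted on

### The job

Put the chunk of hard cheese from the board into the bowl of the mini chopper, then fit the lid: lower it with its two lugs into the two gaps of the bowl's collar, press it down against the spring and twist it clockwise as far as it goes (just under a quarter turn). The chopper runs only while the lid is held there and springs back when let go, so finish with the gripper still holding the lid twisted fully on; leave the garlic, the spice jar and the pepper mill where they stand.

Things in the scene. Friction and masses are not known exactly. Their poses are not given: they have to be found in the camera images.
- board: Wooden chopping board, 210 (x) x 300 (y) x 22 mm, fixed on the worktop. Origin: centre of its underside. The lid and the cheese lie on it, one towards each end; which is at which end varies.
- cheese: Chunk of hard cheese with rind at its +x end, 36 mm (x) x 26 mm (y) x 27 mm high, 30 g, lying on the board. Origin: centre of its underside. Its two y sides are flat and upright: grip it across y (26 mm).
- cheese_middle (a point): Middle of the cheese chunk, 13.5 mm above its underside.
- lid: Loose lid of the chopper, lying plug down on the board, 220 g. Origin: centre of its plug's underside, z up along its axis. Plug: hollow ring, 75 mm outer diameter, 22 mm deep. Above it a round cap, 109 mm across, 22 to 32 mm above the origin; on that a bar grip, 66 mm long with round ends (x) x 24 mm wide (y), 32 to 62 mm above the origin: grip it across y (24 mm) from above.
- lid_grip (a point): Point on the lid's axis in the bar grip, 56 mm above the plug's underside (6 mm below the top of the bar): a good TCP height for the grip.
- lid_lug (a point): Centre of the lid's lug at +x, 41 mm from the axis; a second lug stands at -x, so the lid fits either way round. Lugs are in line with the ends of the bar grip and marked by small tabs on the cap's edge; each is 10 mm wide, reaches 44.5 mm from the axis and spans 1 to 11 mm above the plug's underside.
- chopper: Mini chopper, fixed on the worktop by suction feet: round white motor base, 120 mm across, with a clear bowl, 100 mm across outside and 93 mm inside, grey plastic collar at its rim. Origin: centre of its underside, z up. Rim 142 mm, bowl floor 72 mm above the origin; a blade hub 14 mm high stands in the middle of the floor. Collar mouth 80 mm across: the lid's plug has 2.5 mm play all round.
- chopper_mouth (a point): Centre of the bowl's mouth, level with the rim, 142 mm above the chopper's origin.
- chopper_gap (a point): Middle of the gap for a lug at the chopper's +x, 43 mm from its axis, level with the rim; a second gap is at -x. Each is 18 mm wide, cut in the collar's 7 mm thick inner ledge, and marked by a raised tab outside the collar. Slippery plastic.
- lid_press (a joint): Press depth in m of the sprung switch ring that the lugs sit on, 11 mm below the rim: 0 with the lid resting in the gaps (lid origin 130 mm above the chopper's, cap 10 mm above the rim), 0.010 when the cap meets the rim (lid origin at 120 mm). The lugs pass under the ledge from 0.006 on (124 mm); turn at 0.008 to 0.010. Spring: 3 N at rest, 11 N at 0.010.
- lid_turn (a joint): How far the lugs have turned the switch ring, clockwise seen from above, in rad: 0 at rest, stop at 1.3. The lugs have about 0.1 rad of play before they carry the ring, so turn the lid by 1.4 from the middle of the gaps to reach the stop. A torsion spring turns it back: 0.05 Nm at 0, 0.15 Nm at the stop. It turns only while the lid is pressed down.
- garlic: Garlic bulb, 60 mm, loose on the worktop behind the board; leave it alone. Origin: underside.
- spice_jar: Round spice jar, 41 mm across, 105 mm high, loose on the worktop; leave it alone. Origin: underside.
- pepper_mill: Turned wooden pepper mill, 58 mm across, 190 mm high, loose on the worktop behind the chopper; leave it alone. Origin: underside.
Things that resemble listed ones, but are neither listed nor needed, are in the scene too. Of the things that look like the cheese, the smaller one is meant.

How it is judged:
By the outcome, as a careful person would: the job done as asked, in the order asked, and still so for the second after the job is handed in, while the arm keeps its last pose, push and grip.
It also fails if it takes over 58 s, if anything falls off the work surface, if the arm or the gripper's body presses on something with over 40 N, if the wrist force passes 120 N, or if a joint passes its speed limit or range.

### The arm

A 7-joint arm with a two-finger parallel gripper is mounted at the origin on a cart in front of the work surface, level with it; the furniture and walls round the work are solid. World frame = base frame: x ahead of the robot, y to its left, z up, the work surface at z = 0. Lengths are in m, angles in rad, forces in N, time in s.
With the tool pointing down it reaches from about 0.425 to 0.925 m from the base axis. Payload 6.8 kg.
Tool frame: the origin (TCP) lies between the finger pads, 19 mm behind the fingertips; this is the grasp point; z points along the fingers, y is the line along which they close (so a half turn about z gives the same grasp; the last joint's range is limited). The gripper opens to 85 mm and grips with 20 to 120 N. Pads are 22 mm wide; open, the fingers measure 114 mm over their backs; the gripper's body (76 mm by 85 mm) begins 54 mm behind the grasp point. The pads swing forward as they close: fully open they stand 13 mm farther back than shut.
Start: joints at [-1.26, 0.477, 0.022, 1.555, -0.011, 1.109, -0.083], TCP at [0.274, 0.617, 0.25] pointing down, gripper open.
Joint ranges: [-2.96, 2.96], [-0.34, 2.1], [-1.41, 1.46], [0.24, 2.44], [-1.37, 4.51], [0.17, 1.92], [-2.96, 2.96]. Speed limits (rad/s): [2.39, 2.39, 3.14, 3.14, 3.14, 3.14, 3.14].

### API

Orientations are given as a 3x3 rotation matrix whose columns are the frame's x, y, z axes.
In Python, from plant import arm gives the robot as it stands. The module is installed in compiled form; this text tells all that it offers.
- The arm moves only by the shell command python3 -m creep 'ROWS' [FORCE]. ROWS is a JSON object of lists of equal length, an entry for each row: "grip": the finger opening in mm, from 0 to 85.4; "xyz": the shift along the tool's x, y, z in units of 50 mm (1.0 is 50 mm), a list of three; "yaw": the turn about the tool's z in units of 8 degrees (1.0 is 8 degrees). A call has 1 to 10 rows; each row shifts and turns the commanded pose from where the row before left it, along the tool's axes as they then stand; what a row does not reach is not made up. A row lasts 1/10 s, in which the tool goes at most 50 mm and 8.59 degrees, less where a joint would pass 70% of its speed; a pose out of reach is approached as far as the arm can. A call is refused whole if a number of a shift passes 1 or a number of a turn 1, either way. A call with a gripper value outside its range is refused whole. The fingers move at their own pace and stop on an object; FORCE is the grip in N (left out, the last holds). Time passes only in rows, so rows that do not move let the fingers close. It gives the time, the measured TCP pose, the force, the opening and the grip force at its end, in the units of the state.
- arm.observe(): the state, without advancing time (a new reading comes with each control period).
- arm.grab_frame(name): name is "side" or "top" or "wrist"; returns (picture, depth): 420x560x3 uint8, red, green, blue; 420x560 float32, m along the optical axis (not along the pixel's ray), 0 where there is no reading.
- arm.camera_model(name): a dict with "fx", "fy", "cx", "cy" (pixels), "world_to_cam" (4x4, takes a point from world to camera coordinates); the wrist camera has in their place "T_tool_cam" (4x4, takes a point from camera to tool coordinates, whose origin is the TCP and whose axes are the flange's). Camera axes: x right, y down, z forward; pixel columns grow to the right and rows downward; lengths in m; the calibration is good to about 2 mm. A picture is of the moment at which its call begins: read the wrist's pose just before it. camera_model takes no time and is no camera call.
- arm.sign_off(): hands the job in; it is judged then, once.
The state is a dict: "clock": time; "joint_positions": joint angles; "joint_velocities": joint speeds; "joint_efforts": joint torques, N m; "ee_pos": TCP position; "ee_rot": TCP orientation; "ft_force": force on the tool from outside, world axes, zero at the start; "wrist_torque": the same for the moment, N m; "gripper_width": finger opening in m; "grip_force": force on a finger pad.
Only numpy, scipy, OpenCV 4.12 (cv2) and the standard library are available. Lean on these libraries where they do the work, as an engineer would, in place of code of your own. Each camera call takes 0.05 s, during which the arm holds its last target. There are 200 camera calls.

## Working session

There is one attempt and no reset: what is moved stays moved. The work goes in short steps, Python scripts to look and compute and a shell command to move; the robot and the scene stay as the last step left them, time stands still between calls to the robot, and variables do not carry over. Pictures are saved under pics/ and viewed, at most 12 in all, crops included, and the job is handed in when it is done.

```bash
mkdir -p pics; cat > h.py <<'E'
import numpy as np, cv2
from plant import arm
def shot(n,name):
    s=arm.observe(); im,d=arm.grab_frame(n); cv2.imwrite(f'pics/{name}.png',im[:,:,::-1]); np.savez(f'{name}.npz',im=im,d=d,R=s['ee_rot'],p=s['ee_pos']); return im,d
def world(n,name):
    z=np.load(f'{name}.npz'); d=z['d']; c=arm.camera_model(n)
    v,u=np.mgrid[:d.shape[0],:d.shape[1]]
    P=np.stack([(u-c['cx'])/c['fx']*d,(v-c['cy'])/c['fy']*d,d],-1)
    if n=='wrist':
        T=np.array(c['T_tool_cam']); P=P@T[:3,:3].T+T[:3,3]; return P@z['R'].T+z['p'],z['im'],d
    T=np.linalg.inv(np.array(c['world_to_cam'])); return P@T[:3,:3].T+T[:3,3],z['im'],d
E
python3 - <<'E'
from h import *
np.set_printoptions(precision=3,suppress=True)
s=arm.observe(); print(s)
shot('top','t0'); shot('side','s0')
a=cv2.imread('pics/t0.png')
E
```

```text
{'clock': 0.0, 'joint_positions': array([-1.26 ,  0.478,  0.022,  1.556, -0.011,  1.109, -0.083]), 'joint_velocities': array([-0.002,  0.   , -0.001, -0.001,  0.   ,  0.001, -0.001]), 'joint_efforts': array([  0.   , -59.644,   1.608, -28.12 ,   0.013,   0.009,  -0.   ]), 'ee_pos': array([0.274, 0.616, 0.249]), 'ee_rot': array([[-0.914,  0.407, -0.001],
       [ 0.407,  0.914, -0.002],
       [-0.   , -0.002, -1.   ]]), 'ft_force': array([ 0.707, -0.674, -0.575]), 'wrist_torque': array([-0.008,  0.005,  0.025]), 'grip_force': 0.0, 'gripper_width': 0.08512436605119234}
```

View pics/t0.png

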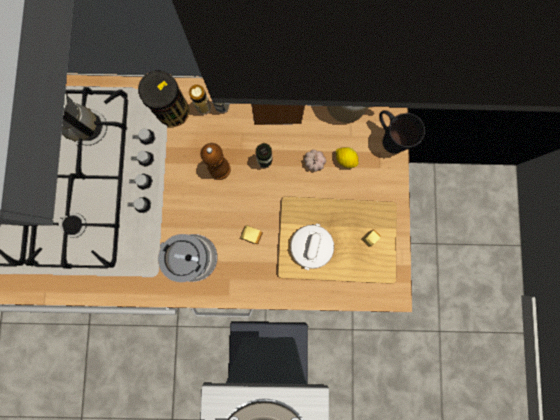

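View pics/s0.png

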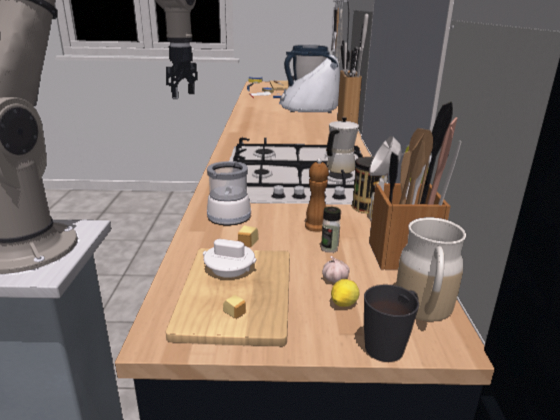

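Candidates for the cheese: top image (252,234), loose on the worktop and larger-looking, and (372,238), on the board. The yellow lemon is at (346,157). Lid is at (312,247), chopper at (187,258), mill at (215,160), jar at (264,155), garlic at (314,160). I'll measure them all.

```bash
python3 - <<'E'
from h import *
np.set_printoptions(precision=4,suppress=True)
P,im,d=world('top','t0')
for n,(u,v) in dict(wt=(252,233),bd=(372,238),lid=(312,247),board=(360,270),chop=(187,258),mill=(212,152),jar=(264,150),board2=(290,210)).items(): print(n,P[v,u])
hsv=cv2.cvtColor(im,cv2.COLOR_RGB2HSV)
def rect(mask,nm):
    n,l,s,c=cv2.connectedComponentsWithStats(mask.astype(np.uint8))
    for i in range(1,n):
        if s[i,4]<25: continue
        q=P[l==i]; print(nm,c[i],s[i,4],q[:,2].max(),cv2.minAreaRect(q[:,:2].astype(np.float32)))
roi=np.zeros(d.shape,bool)
roi[220:250,240:265]=1; rect(roi&(P[...,2]>.018)&(P[...,2]<.05),'wt')
roi[:]=0;roi[222:255,355:392]=1; rect(roi&(P[...,2]>.040)&(P[...,2]<.07),'bd')
roi[:]=0;roi[200:282,280:397]=1; rect(roi&(P[...,2]>.073),'bar'); rect(roi&(P[...,2]>.044)&(P[...,2]<.07),'cap')
rect(roi&(P[...,2]>.012),'board')
roi[:]=0;roi[225:290,150:225]=1; m=roi&(P[...,2]>.13)&(P[...,2]<.16); rect(m,'chop')
q=P[m][:,:2]; A=np.c_[2*q,np.ones(len(q))]
print(np.histogram(P[m][:,2],10))
c=cv2.resize(im[195:295,150:400],None,fx=3.2,fy=3.2,interpolation=cv2.INTER_CUBIC); cv2.imwrite('pics/c0.png',c[:,:,::-1])
E
```

```text
wt [0.5303 0.0413 0.0374]
bd [ 0.5234 -0.2596  0.0459]
lid [ 0.4971 -0.1056  0.0837]
board [ 0.4429 -0.2348  0.0197]
chop [0.4651 0.1909 0.0864]
mill [0.6998 0.1273 0.1764]
jar [0.7271 0.0144 0.1044]
board2 [ 0.5929 -0.0543  0.0186]
wt [251.2742 234.1129] 248 0.040758800902596204 ((0.528089702129364, 0.043732114136219025), (0.04615239053964615, 0.03522196412086487), 70.21434783935547)
bd [372.7941 237.0147] 136 0.05156118051197767 ((0.5263922214508057, -0.26216137409210205), (0.0253423023968935, 0.03227983042597771), 47.466514587402344)
bar [313.1379 245.8467] 261 1.012367175029758 ((0.48246076703071594, -0.07859864830970764), (0.05297629535198212, 0.12299718707799911), 30.729413986206055)
cap [311.6724 246.2041] 1230 0.06969220986145652 ((0.5001680850982666, -0.1099553257226944), (0.10660449415445328, 0.1061318889260292), 45.96976089477539)
cap [373.0413 236.7107] 121 0.05156118051197767 ((0.5261854529380798, -0.2621394693851471), (0.024964679032564163, 0.03243613988161087), 46.354347229003906)
board [338.2126 240.0442] 9317 1.012367175029758 ((0.520317792892456, -0.17100633680820465), (0.3156261146068573, 0.20932959020137787), 88.81810760498047)
chop [181.8209 257.6145] 882 0.14570266444346403 ((0.46689099073410034, 0.1903340220451355), (0.10405536741018295, 0.10662836581468582), 1.457985281944275)
(array([ 21,  18,  11,  14,  23,  84, 260, 277, 151,  23]), array([0.13  , 0.1316, 0.1331, 0.1347, 0.1363, 0.1379, 0.1394, 0.141 ,
       0.1426, 0.1441, 0.1457]))
```

View pics/c0.png

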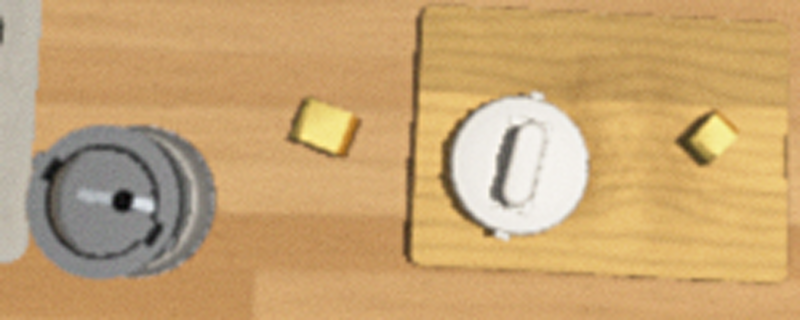

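The crop shows the larger chunk on the bare worktop at (325,126) and the smaller (about 36x26 mm) on the board at (710,136), so the target is the one on the board. The lid's tabs are at (537,96) and (500,235), and the collar marks at (52,168) and (152,235). I'll move towards the chopper for a close wrist look on the way.

```bash
cat >> h.py <<'E'
def go(x,y,z,a=None):
    """print what remains to (x,y,z), in tool units; a: wanted world angle (deg) of the closing line, mod 180"""
    s=arm.observe(); R=s['ee_rot']; dp=np.array([x,y,z])-s['ee_pos']; yw=np.degrees(np.arctan2(R[1,1],R[0,1]))
    print('t',round(s['clock'],2),'pos',np.round(s['ee_pos'],4),'yaw(y-axis)',round(yw,2),'j',np.round(s['joint_positions'],2),'f',np.round(s['ft_force'],1))
    print('units first-shift-then-turn:',np.round(R.T@dp/.05,3))
    if a is not None:
        t=(yw-a+90)%180-90; b=np.radians(yw-t); R2=np.array([[-np.sin(b),np.cos(b),0],[np.cos(b),np.sin(b),0],[0,0,-1]]).copy()
        R2=np.c_[np.cross([np.cos(b),np.sin(b),0],[0,0,-1]),[np.cos(b),np.sin(b),0],[0,0,-1]]
        print('turn units',round(t/8,3),'or',round((t-180*np.sign(t))/8,3),' units turn-first:',np.round(R2.T@dp/.05,3))
E
python3 - <<'E'
from h import *
print(np.round(arm.camera_model('wrist')['T_tool_cam'],3),arm.camera_model('wrist')['fx'])
go(.467,.19,.33)
E
```

```text
[[ 0.001 -0.957 -0.292  0.074]
 [ 1.     0.001 -0.     0.   ]
 [ 0.    -0.292  0.957 -0.124]
 [ 0.     0.     0.     1.   ]] 297.1917099956245
t 0.1 pos [0.2743 0.6162 0.2491] yaw(y-axis) 66.01 j [-1.26  0.48  0.02  1.56 -0.01  1.11 -0.08] f [-0.6 -0.3 -0.9]
units first-shift-then-turn: [-6.987 -6.223 -1.606]
```

```bash
python3 -m creep '{"grip":[85,85,85,85,85,85,85,85,85,85],"xyz":[[-0.7,-0.62,-0.16],[-0.7,-0.62,-0.16],[-0.7,-0.62,-0.16],[-0.7,-0.62,-0.16],[-0.7,-0.62,-0.16],[-0.7,-0.62,-0.16],[-0.7,-0.62,-0.16],[-0.7,-0.62,-0.16],[-0.7,-0.62,-0.16],[-0.7,-0.62,-0.16]],"yaw":[0,0,0,0,0,0,0,0,0,0]}'
python3 - <<'E'
from h import *
go(.467,.19,.33)
shot('wrist','w0')
E
```

```text
clock: 1.1
ee_pos: [0.4684, 0.1891, 0.3302]
ee_rot: [[-0.914, 0.407, -0.0], [0.407, 0.914, 0.0], [0.0, -0.0, -1.0]]
ft_force: [0.9, -0.1, 0.7]
gripper_width: 0.0853
grip_force: 0.0
t 1.1 pos [0.4684 0.1891 0.3302] yaw(y-axis) 66.01 j [-0.73  0.12  0.24  1.87 -0.03  1.16  0.68] f [ 0.9 -0.1  0.7]
units first-shift-then-turn: [0.033 0.005 0.004]
```

View pics/w0.png

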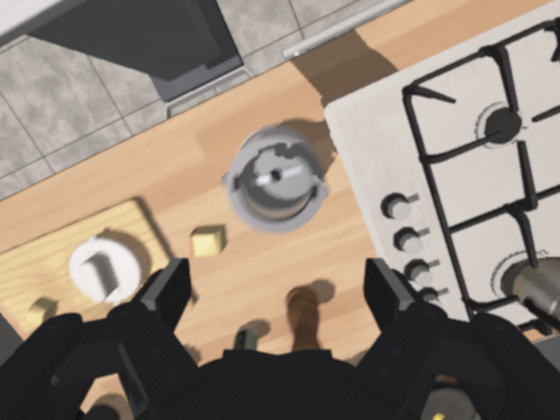

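```bash
python3 - <<'E'
from h import *
from scipy.optimize import least_squares
P,im,d=world('wrist','w0')
roi=np.zeros(d.shape,bool); roi[110:245,210:345]=1
m=roi&(P[...,2]>.132)&(P[...,2]<.16); q=P[m]
print(np.histogram(q[:,2],14,(.132,.16)))
# circle: mask outline in xy
top=roi&(P[...,2]>.137)&(P[...,2]<.148); q=P[top][:,:2]
c0=np.array([.467,.19]); 
for k in range(4):
    r=np.hypot(*(q-c0).T); th=np.arctan2(q[:,1]-c0[1],q[:,0]-c0[0])
    B=36; o=[];i=[]
    idx=((th+np.pi)/(2*np.pi)*B).astype(int)%B
    O=np.array([q[idx==b][np.argmax(r[idx==b])] for b in range(B) if (idx==b).any()]); I=np.array([q[idx==b][np.argmin(r[idx==b])] for b in range(B) if (idx==b).any()])
    f=lambda S:least_squares(lambda p:np.hypot(S[:,0]-p[0],S[:,1]-p[1])-p[2],[*c0,.045],loss='soft_l1',f_scale=.001).x
    fo,fi=f(O),f(I); c0=(fo[:2]+fi[:2])/2
print(fo,fi)
r=np.hypot(*(q-c0).T);th=np.degrees(np.arctan2(q[:,1]-c0[1],q[:,0]-c0[0])); far=r>np.percentile(r,98.5)
print(np.sort(th[far]).round(0))
a=P[...,:2]-c0; rr=np.hypot(a[...,0],a[...,1])
# polar unwrap at rim height z=.142 into picture via camera model
z=np.load('w0.npz');C=arm.camera_model('wrist');T=np.array(C['T_tool_cam'])
def pix(X):
    t=(X-z['p'])@z['R']; c=(t-T[:3,3])@T[:3,:3]; return c[...,0]/c[...,2]*C['fx']+C['cx'],c[...,1]/c[...,2]*C['fy']+C['cy']
A,Rr=np.meshgrid(np.radians(np.arange(0,360,.5)),np.arange(.066,.030,-.0003))
X=np.stack([c0[0]+Rr*np.cos(A),c0[1]+Rr*np.sin(A),np.full(A.shape,.142)],-1)
u,v=pix(X); pol=cv2.remap(im,u.astype(np.float32),v.astype(np.float32),cv2.INTER_CUBIC); dp=cv2.remap(P[...,2].astype(np.float32),u.astype(np.float32),v.astype(np.float32),cv2.INTER_NEAREST)
dv=np.clip((dp-.10)/.06*255,0,255).astype(np.uint8)
out=np.vstack([cv2.resize(pol,(720,240)),cv2.resize(cv2.merge([dv]*3),(720,240))])
for k in range(0,360,30): cv2.putText(out,str(k),(2*k,12),0,.4,(255,0,0))
cv2.imwrite('pics/pol.png',out[:,:,::-1])
E
```

```text
(array([  61,   41,   55,  101, 1330, 1940,   24,    0,    0,    0,    0,
          0,    0,    0]), array([0.132, 0.134, 0.136, 0.138, 0.14 , 0.142, 0.144, 0.146, 0.148,
       0.15 , 0.152, 0.154, 0.156, 0.158, 0.16 ]))
[0.46654068 0.19070482 0.05358434] [0.4662843  0.19085763 0.03999938]
[-126. -126. -126. -125. -125. -125. -124. -124. -124. -123. -123. -123.
 -122. -121. -121. -120. -120. -119. -119. -118. -118. -117. -117. -116.
 -116.   54.   54.   55.   55.   55.   56.   57.   58.   58.   58.   59.
   59.   59.   60.   60.   60.   61.   61.   62.   62.   63.   63.   64.
   64.   65.   65.   65.]
```

View pics/pol.png

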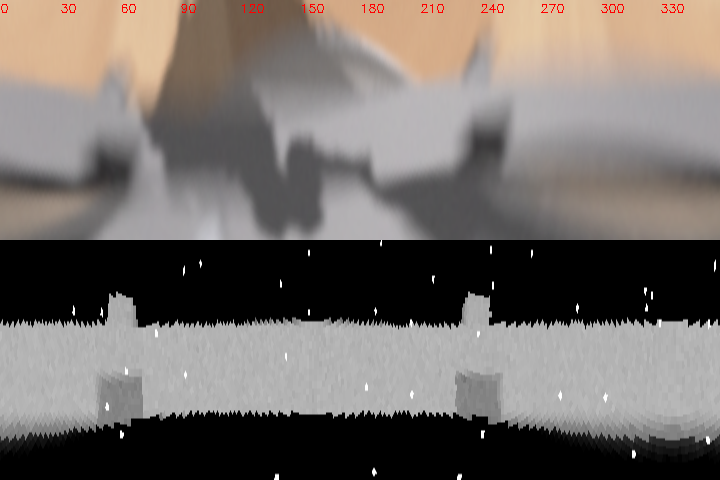

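The polar view shows both raised tabs (u=122, 476) over the two gaps, giving a gap line at 59.8° and a mouth centre of (0.4664, 0.1908). The radii, 53.6 and 40.0 mm, match the description. Next I'll look at the lid and cheese.

```bash
python3 - <<'E'
from h import *
go(.51,-.20,.27,50)
E
```

```text
t 1.15 pos [0.4724 0.1807 0.3318] yaw(y-axis) 65.4 j [-0.72  0.12  0.25  1.86 -0.03  1.16  0.68] f [ 2.5 -7.   0.4]
units first-shift-then-turn: [-3.849 -6.608  1.257]
turn units 1.925 or -20.575  units turn-first: [-5.47  -5.348  1.235]
```

```bash
python3 -m creep '{"grip":[85,85,85,85,85,85,85,85,85,85],"xyz":[[-0.4,-0.7,0],[-0.45,-0.8,0],[-0.45,-0.8,0.1],[-0.45,-0.8,0.2],[-0.45,-0.8,0.2],[-0.45,-0.8,0.2],[-0.45,-0.8,0.2],[-0.45,-0.8,0.2],[-0.3,-0.3,0.15],[0,0,0]],"yaw":[0,0,0,0,0,0,0,0,0,0]}' | head -2
python3 -m creep '{"grip":[85,85],"xyz":[[0,0,0],[0,0,0]],"yaw":[0,0]}' | head -2
python3 - <<'E'
from h import *
go(.526,-.262,.25)
shot('wrist','w1')
E
```

```text
clock: 2.15
ee_pos: [0.509, -0.1919, 0.2663]
clock: 2.35
ee_pos: [0.51, -0.1871, 0.2675]
t 2.35 pos [ 0.51   -0.1871  0.2675] yaw(y-axis) 66.12 j [-0.21  0.26  0.54  1.88 -0.15  1.04  1.55] f [-0.7  0.3 -1.4]
units first-shift-then-turn: [-0.9   -1.241  0.348]
```

View pics/w1.png

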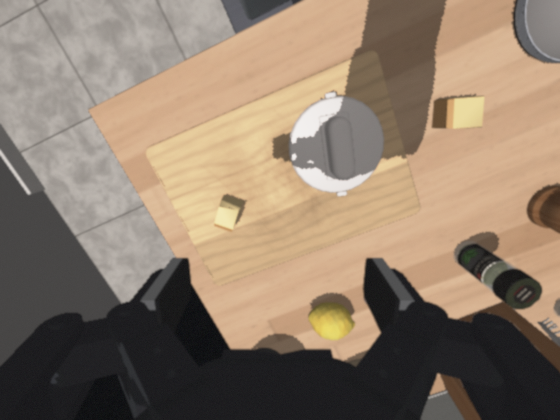

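Wrist view: target cheese at (228,212), lid at (340,145) with tabs at (329,97) and (341,193), decoy at (465,113).

```bash
python3 - <<'E'
from h import *
P,im,d=world('wrist','w1'); Z=P[...,2]
def roi(u0,u1,v0,v1):
    m=np.zeros(d.shape,bool); m[v0:v1,u0:u1]=1; return m
def R(m,n,lo=0):
    q=P[m][:,:2].astype(np.float32); (c,s,a)=cv2.minAreaRect(q); print(n,len(q),'c',np.round(c,4),'size',np.round(s,4),'ang',round(a,1),'z med',np.median(Z[m]).round(4),'mean',q.mean(0).round(4))
    for L in (0,):
        pca=np.linalg.eigh(np.cov(q.T))[1][:,1]; print('  pca long axis',np.degrees(np.arctan2(pca[1],pca[0])).round(1))
k=np.ones((3,3),np.uint8)
op=lambda m:cv2.morphologyEx(m.astype(np.uint8),cv2.MORPH_OPEN,k)>0
print('board',np.median(Z[roi(180,280,150,180)]))
R(op(roi(205,250,190,235)&(Z>.043)&(Z<.056)),'cheese')
R(op(roi(440,495,90,140)&(Z>.02)&(Z<.05)),'decoy')
R(op(roi(280,395,85,205)&(Z>.076)&(Z<.095)),'bar')
m=roi(280,395,80,205)&(Z>.048)&(Z<.06); R(op(m),'cap')
q=P[m][:,:2]
from scipy.optimize import least_squares
h=cv2.convexHull(q.astype(np.float32))[:,0]
s=least_squares(lambda p:np.hypot(h[:,0]-p[0],h[:,1]-p[1])-p[2],[.5,-.11,.054],loss='soft_l1',f_scale=.0007).x; print('cap fit',s)
r=np.hypot(*(q-s[:2]).T); t=np.degrees(np.arctan2(*(q-s[:2]).T[::-1])); print(np.sort(t[(r>s[2]+.0015)]).round(0))
c=cv2.resize(im[180:245,195:265],None,fx=8,fy=8,interpolation=cv2.INTER_CUBIC); cv2.imwrite('pics/ch.png',c[:,:,::-1])
E
```

```text
board 0.02064694249968875
cheese 488 c [ 0.5271 -0.2627] size [0.0248 0.0324] ang 49.0 z med 0.0481 mean [ 0.5261 -0.2615]
  pca long axis 138.0
decoy 1284 c [0.5269 0.0412] size [0.0426 0.035 ] ang 70.6 z med 0.036 mean [0.5255 0.0382]
  pca long axis 70.6
bar 1381 c [ 0.5003 -0.1093] size [0.0242 0.0656] ang 76.2 z med 0.0833 mean [ 0.4986 -0.1098]
  pca long axis 166.2
cap 5688 c [ 0.5001 -0.1095] size [0.1067 0.1069] ang 16.6 z med 0.053 mean [ 0.4965 -0.1101]
  pca long axis 94.8
cap fit [ 0.50014226 -0.1094992   0.05391217]
[-19. -19. -18. -18. -17. -17. -16. -16. -15. -14. -14. -13. -13. -12.
 -12. -11. -11. -10.  -9.  -9.  -8.  -8. 160. 160. 161. 161. 161. 162.
 162. 163. 163. 164. 164. 164. 164. 165. 166. 166. 166. 167. 167. 167.
 168. 168. 168. 168. 169. 169. 170. 170. 170. 171. 171. 171. 172. 172.]
```

View pics/ch.png

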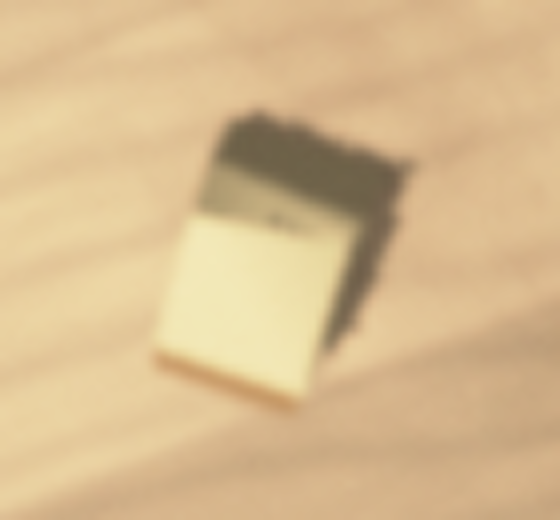

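```bash
python3 -m creep '{"grip":[85,85,85,85],"xyz":[[0,0,0],[0,0,0],[0,0,0],[0,0,0]],"yaw":[0.7,0.8,0.64,0]}' | head -2
python3 - <<'E'
from h import *
go(.5271,-.2627,.10,49)
E
```

```text
clock: 2.8
ee_pos: [0.5101, -0.1873, 0.2678]
t 2.8 pos [ 0.5101 -0.1873  0.2678] yaw(y-axis) 48.96 j [-0.25  0.27  0.59  1.88 -0.17  1.04  1.27] f [-0.7 -1.2 -0.1]
units first-shift-then-turn: [-1.247 -0.917  3.355]
turn units -0.005 or 22.495  units turn-first: [-1.247 -0.915  3.356]
```

```bash
python3 -m creep '{"grip":[60,60,60,60,60,60,60,60],"xyz":[[-0.4,-0.3,0.5],[-0.4,-0.3,0.6],[-0.3,-0.2,0.7],[-0.15,-0.12,0.7],[0,0,0.5],[0,0,0.35],[0,0,0],[0,0,0]],"yaw":[0,0,0,0,0,0,0,0]}' | head -2
python3 - <<'E'
from h import *
go(.5271,-.2627,.046,49)
E
```

```text
clock: 3.6
ee_pos: [0.527, -0.2639, 0.1005]
t 3.6 pos [ 0.527  -0.2639  0.1005] yaw(y-axis) 49.01 j [-0.01  0.57  0.5   1.91 -0.38  0.76  1.56] f [0.1 0.6 0.8]
units first-shift-then-turn: [0.015 0.019 1.089]
turn units 0.001 or -22.499  units turn-first: [0.015 0.019 1.089]
```

```bash
python3 -m creep '{"grip":[60,60,60,60,60,20,20,20,20,20],"xyz":[[0,0.02,0.3],[0.02,0,0.4],[0,0,0.3],[0,0,0.09],[0,0,0],[0,0,0],[0,0,0],[0,0,0],[0,0,0],[0,0,0]],"yaw":[0,0,0,0,0,0,0,0,0,0]}' 30
python3 -m creep '{"grip":[20,20,20,20],"xyz":[[0,0,0],[0,0,-0.5],[0,0,-1],[0,0,-0.5]],"yaw":[0,0,0,0]}'
```

```text
clock: 4.6
ee_pos: [0.5272, -0.2633, 0.0464]
ee_rot: [[-0.753, 0.658, 0.001], [0.658, 0.753, -0.0], [-0.001, 0.001, -1.0]]
ft_force: [-0.2, 0.7, 6.7]
gripper_width: 0.0249
grip_force: 29.8
clock: 5.0
ee_pos: [0.5275, -0.2639, 0.1486]
ee_rot: [[-0.753, 0.658, 0.003], [0.658, 0.753, -0.001], [-0.003, 0.001, -1.0]]
ft_force: [0.2, -1.0, -0.1]
gripper_width: 0.0249
grip_force: 29.9
```

```bash
python3 - <<'E'
from h import *
go(.4664,.1908,.22,49)
E
```

```text
t 5.0 pos [ 0.5275 -0.2639  0.1486] yaw(y-axis) 48.85 j [-0.05  0.5   0.54  1.89 -0.34  0.84  1.52] f [ 0.2 -1.  -0.1]
units first-shift-then-turn: [ 6.899  6.045 -1.444]
turn units -0.019 or 22.481  units turn-first: [ 6.888  6.062 -1.428]
```

```bash
python3 -m creep '{"grip":[20,20,20,20,20,20,20,20,20,20],"xyz":[[0.3,0.26,-0.5],[0.6,0.53,-0.5],[0.7,0.61,-0.44],[0.75,0.66,0],[0.75,0.66,0],[0.75,0.66,0],[0.75,0.66,0],[0.75,0.66,0],[0.7,0.61,0],[0.5,0.45,0]],"yaw":[0,0,0,0,0,0,0,0,0,0]}' >/dev/null
python3 -m creep '{"grip":[20,20,20],"xyz":[[0.33,0.29,0],[0,0,0],[0,0,0]],"yaw":[0,0,0]}' |tail -2
python3 - <<'E'
from h import *
go(.4664,.1908,.12,49)
shot('wrist','w2')
E
```

```text
gripper_width: 0.0249
grip_force: 29.9
t 6.3 pos [0.4663 0.1897 0.2168] yaw(y-axis) 48.93 j [-0.89  0.24  0.45  2.02 -0.13  0.91  0.48] f [-0.3 -0.4 -0.3]
units first-shift-then-turn: [0.013 0.017 1.937]
turn units -0.009 or 22.491  units turn-first: [0.013 0.017 1.937]
```

View pics/w2.png

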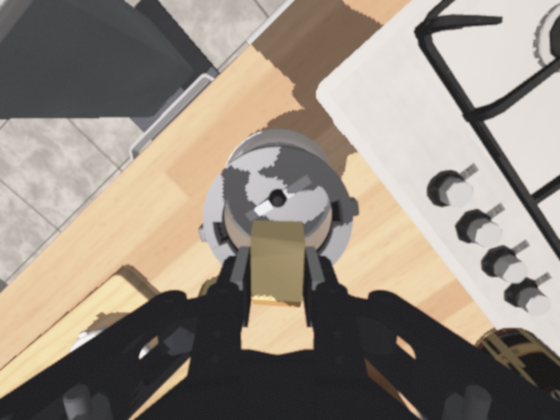

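The view shows the cheese held at (278,260) above the mouth. The collar tabs are at (203,232) and (352,207), and the hub is at (277,198). Lowering to release.

```bash
python3 -m creep '{"grip":[20,20,20,20,20,20,36,36,36],"xyz":[[0.013,0.017,0.3],[0,0,0.5],[0,0,0.5],[0,0,0.4],[0,0,0.2],[0,0,0],[0,0,0],[0,0,0],[0,0,0]],"yaw":[0,0,0,0,0,0,0,0,0]}'
python3 -m creep '{"grip":[36,36,36,36,36,60,60,60],"xyz":[[0,0,-0.4],[0,0,-0.8],[0,0,-0.8],[0,0,-0.8],[0,0,-0.5],[0,0,0],[0,0,0],[0,0,0]],"yaw":[0,0,0,0,0,0,0,0]}'
python3 - <<'E'
from h import *
shot('wrist','w3')
go(.5001,-.1095,.20,76.2)
E
```

```text
clock: 7.25
ee_pos: [0.4672, 0.1912, 0.1228]
ee_rot: [[-0.753, 0.658, 0.002], [0.658, 0.753, 0.001], [-0.0, 0.002, -1.0]]
ft_force: [0.6, -0.4, 0.6]
gripper_width: 0.0358
grip_force: 0.0
clock: 8.05
ee_pos: [0.4658, 0.1907, 0.2859]
ee_rot: [[-0.753, 0.657, -0.002], [0.657, 0.753, -0.001], [0.001, -0.002, -1.0]]
ft_force: [0.9, -0.3, 0.2]
gripper_width: 0.06
grip_force: 0.0
t 8.1 pos [0.4658 0.1906 0.2857] yaw(y-axis) 48.88 j [-0.93  0.16  0.47  1.94 -0.08  1.06  0.43] f [-0.3 -0.9 -0.2]
units first-shift-then-turn: [-4.465 -4.068  1.721]
turn units -3.414 or 19.086  units turn-first: [-2.098 -5.666  1.715]
```

View pics/w3.png

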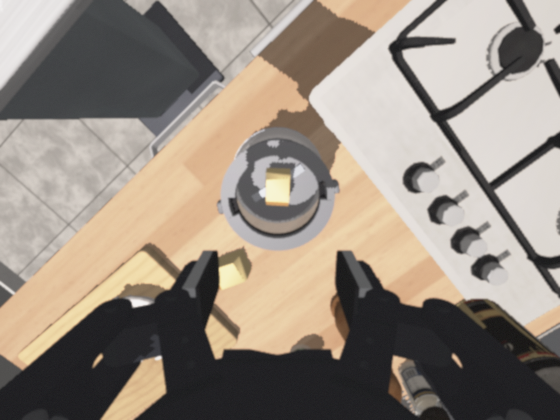

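The cheese lies in the bowl at (278,186). I'll refit the mouth from this still view and move on to the lid.

```bash
python3 - <<'E'
from h import *
from scipy.optimize import least_squares
P,im,d=world('wrist','w3')
m=np.zeros(d.shape,bool); m[110:260,205:350]=1
r0=np.hypot(P[...,0]-.4664,P[...,1]-.1908)
print('cheese top',np.percentile(P[...,2][m&(r0<.025)&(P[...,2]>.09)],[50,95,99]))
m&=(abs(P[...,2]-.142)<.004); q=P[m][:,:2]; c=np.array([.4664,.1908])
for k in range(4):
    r=np.hypot(*(q-c).T); th=np.arctan2(*(q-c).T[::-1]); b=((th+np.pi)/2/np.pi*72).astype(int)%72
    f=lambda S:least_squares(lambda p:np.hypot(S[:,0]-p[0],S[:,1]-p[1])-p[2],[*c,.045],loss='soft_l1',f_scale=.0007).x
    fo=f(np.array([q[b==i][np.argmax(r[b==i])] for i in range(72)])); fi=f(np.array([q[b==i][np.argmin(r[b==i])] for i in range(72)])); c=(fo[:2]+fi[:2])/2
r=np.hypot(*(q-c).T); t=np.degrees(np.arctan2(*(q-c).T[::-1])); T=t[(r>.0555)&(r<.064)]
print(fo,fi,'z',np.median(P[...,2][m]),'tabs',[(T[s].min(),T[s].max(),np.median(T[s])) for s in (T>0,T<0)])
E
python3 -m creep '{"grip":[60,60,60,60,60,60],"xyz":[[0,0,0],[0,0,0],[0,0,0],[0,0,0],[0,0,0],[0,0,0]],"yaw":[-0.6,-0.8,-0.8,-0.7,-0.52,0]}' |head -2
python3 - <<'E'
from h import *
go(.5001,-.1095,.20,76.2)
E
```

```text
cheese top [0.11214509 0.11387709 0.11444395]
[0.46636401 0.19081224 0.05351143] [0.46614031 0.19097518 0.04001838] z 0.1421257706900734 tabs [(np.float64(53.78862664086028), np.float64(65.32727768353844), np.float64(60.138607481141094)), (np.float64(-126.59971437546365), np.float64(-115.7213110175964), np.float64(-121.08925040720821))]
clock: 8.7
ee_pos: [0.4661, 0.1906, 0.2858]
t 8.7 pos [0.4661 0.1906 0.2858] yaw(y-axis) 76.27 j [-0.88  0.16  0.42  1.94 -0.07  1.06  0.9 ] f [-0.2 -0.7  0.3]
units first-shift-then-turn: [-2.088 -5.667  1.722]
turn units 0.009 or -22.491  units turn-first: [-2.093 -5.667  1.715]
```

```bash
python3 -m creep '{"grip":[60,60,60,60,60,60,60,60,60,60],"xyz":[[-0.15,-0.4,0],[-0.25,-0.65,0],[-0.28,-0.77,0],[-0.28,-0.77,0.2],[-0.28,-0.77,0.3],[-0.28,-0.77,0.4],[-0.28,-0.77,0.4],[-0.2,-0.5,0.4],[-0.09,-0.27,0.02],[0,0,0]],"yaw":[0,0,0,0,0,0,0,0,0,0]}' |head -2
python3 -m creep '{"grip":[60,60],"xyz":[[0,0,0],[0,0,0]],"yaw":[0,0]}' |head -2
python3 - <<'E'
from h import *
shot('wrist','w4')
go(.5001,-.1095,.078,76.2)
P,im,d=world('wrist','w4'); Z=P[...,2]
k=np.ones((3,3),np.uint8)
m=(Z>.077)&(Z<.095)&(np.hypot(P[...,0]-.5,P[...,1]+.1095)<.045); m=cv2.morphologyEx(m.astype(np.uint8),cv2.MORPH_OPEN,k)>0
q=P[m][:,:2].astype(np.float32); print(cv2.minAreaRect(q),np.median(Z[m]))
E
```

```text
clock: 9.7
ee_pos: [0.4997, -0.1117, 0.1998]
clock: 9.9
ee_pos: [0.5009, -0.1078, 0.201]
t 9.95 pos [ 0.501  -0.1078  0.2011] yaw(y-axis) 76.34 j [-0.4   0.3   0.59  2.02 -0.22  0.88  1.64] f [-0.9  0.1 -1.5]
units first-shift-then-turn: [ 0.009 -0.039  2.463]
turn units 0.017 or -22.483  units turn-first: [ 0.009 -0.037  2.463]
((0.49974554777145386, -0.10896729677915573), (0.02389567345380783, 0.06414898484945297), 75.651123046875) 0.083354972465909
```

```bash
python3 -m creep '{"grip":[60,60,60,60,60,60,20,20,20,20],"xyz":[[0.01,-0.03,0.4],[0.01,0,0.6],[0,0,0.6],[0,0,0.5],[0,0,0.3],[0,0,0.06],[0,0,0],[0,0,0],[0,0,0],[0,0,0]],"yaw":[0,0,0,0,0,0,0,0,0,0]}' 80
python3 -m creep '{"grip":[20,20,20],"xyz":[[0,0,0],[0,0,0],[0,0,0]],"yaw":[0,0,0]}'
```

```text
clock: 10.95
ee_pos: [0.5003, -0.1102, 0.0793]
ee_rot: [[-0.971, 0.237, 0.002], [0.237, 0.971, 0.001], [-0.002, 0.001, -1.0]]
ft_force: [-0.4, 1.3, 5.2]
gripper_width: 0.0224
grip_force: 79.2
clock: 11.25
ee_pos: [0.5004, -0.1102, 0.0793]
ee_rot: [[-0.971, 0.238, 0.002], [0.238, 0.971, 0.001], [-0.002, 0.001, -1.0]]
ft_force: [-1.2, 1.2, 5.9]
gripper_width: 0.0227
grip_force: 79.2
```

```bash
python3 -m creep '{"grip":[20,20,20,20,20,20,20],"xyz":[[0,0,-0.2],[0,0,-0.5],[0,0,-0.8],[0,0,-0.8],[0,0,-0.6],[0,0,-0.4],[0,0,0]],"yaw":[0,0,0,0,0,0,0]}'
python3 -m creep '{"grip":[20,20,20,20,20,20,20,20,20,20],"xyz":[[0,0,0],[0,0,0],[0,0,0],[0,0,0],[0,0,0],[0,0,0],[0,0,0],[0,0,0],[0,0,0],[0,0,0]],"yaw":[-0.5,-0.9,-0.9,-0.9,-0.9,-0.9,-0.9,-0.9,-0.9,-0.9]}'|tail -2
python3 -m creep '{"grip":[20,20,20],"xyz":[[0,0,0],[0,0,0],[0,0,0]],"yaw":[-0.5,0,0]}'|tail -2
python3 - <<'E'
from h import *
go(.4663,.1908,.24,149.5)
E
```

```text
clock: 11.95
ee_pos: [0.5008, -0.111, 0.2462]
ee_rot: [[-0.971, 0.238, 0.006], [0.238, 0.971, 0.001], [-0.006, 0.002, -1.0]]
ft_force: [0.2, -0.0, -3.0]
gripper_width: 0.0224
grip_force: 78.9
gripper_width: 0.0225
grip_force: 78.8
gripper_width: 0.0227
grip_force: 78.8
t 13.25 pos [ 0.4987 -0.1105  0.2422] yaw(y-axis) 148.91 j [-0.26  0.22  0.41  1.97 -0.11  0.97  2.81] f [ 0.1 -0.8 -1.7]
units first-shift-then-turn: [-4.826  3.666  0.045]
turn units -0.073 or 22.427  units turn-first: [-4.863  3.617  0.044]
```

```bash
python3 -m creep '{"grip":[20,20,20,20,20,20,20,20,20,20],"xyz":[[-0.25,0.18,0],[-0.45,0.33,0],[-0.55,0.41,0],[-0.6,0.45,0],[-0.6,0.45,0],[-0.6,0.45,0],[-0.6,0.45,0],[-0.55,0.41,0],[-0.4,0.3,0],[-0.23,0.2,0.05]],"yaw":[0,0,0,0,0,0,0,0,0,0]}'|head -2
python3 -m creep '{"grip":[20,20,20],"xyz":[[0,0,0],[0,0,0],[0,0,0]],"yaw":[-0.07,0,0]}'|tail -2
python3 - <<'E'
from h import *
go(.4663,.1908,.20,149.5)
shot('side','s5'); shot('wrist','w5')
a=cv2.imread('pics/s5.png')[140:240,170:290]; b=cv2.imread('pics/w5.png')
cv2.imwrite('pics/m5.png',np.hstack([cv2.resize(a,(400,333)),cv2.resize(b,(400,333))]))
E
```

```text
clock: 14.25
ee_pos: [0.4674, 0.1924, 0.2403]
gripper_width: 0.0227
grip_force: 78.8
t 14.55 pos [0.4682 0.1881 0.2403] yaw(y-axis) 149.43 j [-0.69  0.21  0.22  1.98 -0.05  0.96  2.16] f [ 0.6  0.5 -2.5]
units first-shift-then-turn: [-0.027  0.061  0.806]
turn units -0.008 or 22.492  units turn-first: [-0.027  0.061  0.806]
```

View pics/m5.png

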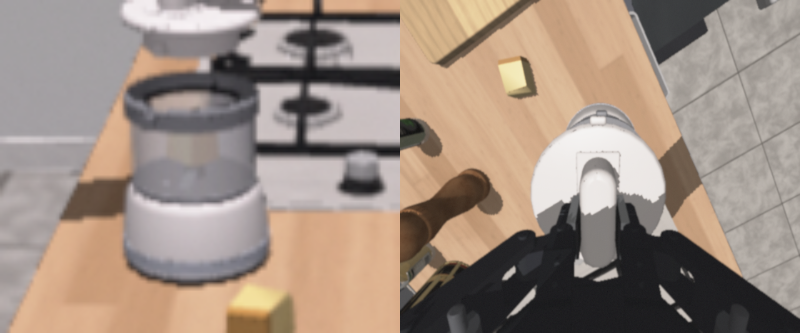

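The lid hangs level above the bowl, with the cheese visible inside. I'll measure the cap centre and bar angle in the hand.

```bash
python3 - <<'E'
from h import *
from scipy.optimize import least_squares
P,im,d=world('wrist','w5'); Z=P[...,2]; p=np.load('w5.npz')['p']; print(p)
m=(np.hypot(P[...,0]-p[0],P[...,1]-p[1])<.066)&(d>0)
print(np.histogram(Z[m],12,(.19,.26)))
cap=m&(abs(Z-(p[2]-.0255))<.004); q=P[cap].astype(np.float32); q=q[q@np.array([0,0,1])>0]
n=np.c_[q[:,:2]-p[:2],np.ones(len(q))]; print('tilt plane',np.linalg.lstsq(n,q[:,2],rcond=None)[0])
h=cv2.convexHull(q[:,:2])[:,0]; h=h[(h-p[:2])@np.load('w5.npz')['R'][:2,0]>-.01]
s=least_squares(lambda c:np.hypot(h[:,0]-c[0],h[:,1]-c[1])-.0545,[*p[:2]],loss='soft_l1',f_scale=.0007).x; print('cap',s,'off',s-p[:2])
r=np.hypot(*(q[:,:2]-s).T);t=np.degrees(np.arctan2(*(q[:,:2]-s).T[::-1]));T=t[r>.0558]; print('tab',np.percentile(T%360,[2,50,98]),len(T))
E
```

```text
[0.46825695 0.18822959 0.24037762]
(array([    0,     0,     1,  4903, 10421,   133,   267,   410,   897,
        5742,   459,   749]), array([0.19      , 0.19583333, 0.20166667, 0.2075    , 0.21333333,
       0.21916667, 0.225     , 0.23083333, 0.23666667, 0.2425    ,
       0.24833333, 0.25416667, 0.26      ]))
tilt plane [0.00382275 0.0037065  0.21416296]Traceback (most recent call last):
  File "<stdin>", line 8, in <module>
cv2.error: OpenCV(4.12.0) /io/opencv/modules/imgproc/src/convhull.cpp:143: error: (-215:Assertion failed) total >= 0 && (depth == CV_32F || depth == CV_32S) in function 'convexHull'
```

```bash
python3 - <<'E'
from h import *
from scipy.optimize import least_squares
P,im,d=world('wrist','w5'); Z=P[...,2]; p=np.load('w5.npz')['p'];R=np.load('w5.npz')['R']
m=(np.hypot(P[...,0]-p[0],P[...,1]-p[1])<.068)&(d>0)&(abs(Z-.2142)<.004); q=np.ascontiguousarray(P[m][:,:2]-p[:2],dtype=np.float32)
h=cv2.convexHull(q)[:,0]; h=h[h@R[:2,0]>-.005]
s=least_squares(lambda c:np.hypot(h[:,0]-c[0],h[:,1]-c[1])-.0542,[0,0],loss='soft_l1',f_scale=.0007).x; print('off world',s,'tool',R[:2,:2].T@s)
r=np.hypot(*(q-s).T);t=np.degrees(np.arctan2(*(q-s).T[::-1]))%360;T=t[(r>.056)]; print('tab',np.percentile(T,[5,50,95]),len(T))
go(.4663-s[0],.1908-s[1],.196)
E
```

```text
off world [ 0.00055083 -0.00024682] tool [-6.75873430e-05 -5.99801086e-04]
tab [234.14849341 239.43554924 244.70038768] 142
t 14.65 pos [0.4682 0.1885 0.2404] yaw(y-axis) 149.45 j [-0.69  0.21  0.22  1.98 -0.05  0.96  2.16] f [-0.1 -0.5 -1.4]
units first-shift-then-turn: [-0.019  0.069  0.889]
```

```bash
python3 -m creep '{"grip":[20,20,20,20,20,20],"xyz":[[-0.02,0.06,0.2],[0,0,0.3],[0,0,0.2],[0,0,0],[0,0,0],[0,0,0]],"yaw":[0,0,0,0,0,0]}'|tail -2
python3 - <<'E'
from h import *
go(.4660,.1909,.188,149.5)
E
```

```text
gripper_width: 0.0227
grip_force: 78.8
t 15.25 pos [0.4662 0.1925 0.2059] yaw(y-axis) 149.59 j [-0.69  0.25  0.21  2.02 -0.07  0.88  2.16] f [ 1.1 -0.1 -1.8]
units first-shift-then-turn: [ 0.03  -0.012  0.358]
turn units 0.012 or -22.488  units turn-first: [ 0.03  -0.012  0.358]
```

```bash
python3 -m creep '{"grip":[20,20,20,20,20,20],"xyz":[[0.03,-0.01,0],[0,0,0.1],[0,0,0.1],[0,0,0.1],[0,0,0.06],[0,0,0]],"yaw":[0,0,0,0,0,0]}'
python3 - <<'E'
from h import *
go(.4660,.1909,.178,149.5)
E
```

```text
clock: 15.85
ee_pos: [0.4654, 0.1908, 0.1871]
ee_rot: [[-0.506, -0.863, -0.0], [-0.863, 0.506, -0.0], [0.0, 0.0, -1.0]]
ft_force: [-0.7, -1.2, 1.4]
gripper_width: 0.0224
grip_force: 79.1
t 15.85 pos [0.4654 0.1908 0.1871] yaw(y-axis) 149.6 j [-0.69  0.27  0.2   2.04 -0.07  0.84  2.17] f [-0.7 -1.2  1.4]
units first-shift-then-turn: [-0.007 -0.009  0.182]
turn units 0.013 or -22.487  units turn-first: [-0.007 -0.009  0.182]
```

The lugs are in the gaps, with light contact at the expected height. Pressing now.

```bash
python3 -m creep '{"grip":[20,20,20,20,20],"xyz":[[0,0,0.08],[0,0,0.08],[0,0,0.04],[0,0,0],[0,0,0]],"yaw":[0,0,0,0,0]}' 110
```

```text
clock: 16.35
ee_pos: [0.4661, 0.1912, 0.1782]
ee_rot: [[-0.506, -0.863, 0.001], [-0.863, 0.506, 0.001], [-0.002, -0.001, -1.0]]
ft_force: [-1.6, -1.7, 7.6]
gripper_width: 0.0216
grip_force: 100.4
```

```bash
python3 -m creep '{"grip":[20,20,20,20,20,20,20,20],"xyz":[[0,0,0.02],[0,0,0],[0,0,0],[0,0,0],[0,0,0],[0,0,0],[0,0,0],[0,0,0]],"yaw":[0,0.4,0.6,0.7,0.7,0.7,0.7,0]}'
python3 - <<'E'
from h import *
go(.4660,.1909,.1775,149.5-80.2); print(arm.observe()['wrist_torque'])
E
```

```text
clock: 17.15
ee_pos: [0.467, 0.1918, 0.1778]
ee_rot: [[-0.874, -0.486, 0.003], [-0.486, 0.874, 0.002], [-0.004, 0.0, -1.0]]
ft_force: [-2.3, 0.2, 10.4]
gripper_width: 0.0222
grip_force: 100.7
t 17.15 pos [0.467  0.1918 0.1778] yaw(y-axis) 119.07 j [-0.77  0.29  0.31  2.05 -0.12  0.82  1.68] f [-2.3  0.2 10.4]
units first-shift-then-turn: [ 0.026 -0.007  0.006]
turn units 6.221 or -16.279  units turn-first: [ 0.012 -0.024  0.006]
[0.04502228 0.23792245 0.09715381]
```

```bash
python3 -m creep '{"grip":[20,20,20,20,20,20,20,20,20],"xyz":[[0.015,-0.015,0],[0,0,0],[0,0,0],[0,0,0],[0,0,0],[0,0,0],[0,0,0],[0,0,0],[0,0,0]],"yaw":[0.5,0.8,0.8,0.8,0.8,0.8,0.8,0.6,0]}'
python3 - <<'E'
from h import *
go(.4660,.1909,.1775,149.5-80.2); print(arm.observe()['wrist_torque'])
E
```

```text
clock: 18.05
ee_pos: [0.467, 0.1907, 0.1779]
ee_rot: [[-0.951, 0.311, 0.004], [0.311, 0.951, 0.002], [-0.003, 0.003, -1.0]]
ft_force: [-0.8, 0.1, 10.0]
gripper_width: 0.0219
grip_force: 100.8
t 18.05 pos [0.467  0.1907 0.1779] yaw(y-axis) 71.9 j [-0.91  0.31  0.48  2.06 -0.19  0.82  0.94] f [-0.8  0.1 10. ]
units first-shift-then-turn: [ 0.021 -0.002  0.007]
turn units 0.325 or -22.175  units turn-first: [ 0.021 -0.003  0.007]
[-0.21538942  0.05329831  0.07866069]
```

```bash
python3 -m creep '{"grip":[20,20,20],"xyz":[[0.01,0,0],[0,0,0],[0,0,0]],"yaw":[0.35,0,0]}' >/dev/null
python3 - <<'E'
from h import *
go(.4660,.1909,.1775,69.3); print(arm.observe()['wrist_torque'])
E
python3 -m creep '{"grip":[20,20,20],"xyz":[[0,0,0],[0,0,0],[0,0,0]],"yaw":[0.3,0,0]}' >/dev/null
python3 - <<'E'
from h import *
go(.4660,.1909,.1775,69.3); print(arm.observe()['wrist_torque'])
E
```

```text
t 18.35 pos [0.4669 0.1906 0.1779] yaw(y-axis) 69.26 j [-0.92  0.31  0.49  2.06 -0.2   0.82  0.89] f [ 1.5 -0.7 10.2]
units first-shift-then-turn: [ 0.019 -0.001  0.008]
turn units -0.005 or 22.495  units turn-first: [ 0.019 -0.001  0.008]
[-0.20926934 -0.17511636  0.36455648]
t 18.65 pos [0.4669 0.1908 0.1779] yaw(y-axis) 67.11 j [-0.93  0.31  0.5   2.06 -0.2   0.82  0.86] f [ 1.7 -2.  10.5]
units first-shift-then-turn: [ 0.017 -0.005  0.007]
turn units -0.274 or 22.226  units turn-first: [ 0.017 -0.004  0.007]
[-0.34911378 -0.24447253  1.65797881]
```

The torque rose from 0.08 to 1.66 Nm, so the lid is at the stop. I'll ease off slightly and check the lid's actual angle and height.

```bash
python3 -m creep '{"grip":[20,20,20,20],"xyz":[[0,0,0],[0,0,0],[0,0,0],[0,0,0]],"yaw":[-0.12,0,0,0]}' >/dev/null
python3 - <<'E'
from h import *
from scipy.optimize import least_squares
go(.4663,.1908,.1775,69.3); print(arm.observe()['wrist_torque'],arm.observe()['grip_force'])
shot('wrist','w6'); shot('side','s6')
P,im,d=world('wrist','w6'); Z=P[...,2]; p=np.load('w6.npz')['p'];R=np.load('w6.npz')['R']
m=(np.hypot(P[...,0]-p[0],P[...,1]-p[1])<.068)&(d>0)&(abs(Z-.152)<.005); print('captop',np.median(Z[m]))
q=np.ascontiguousarray(P[m][:,:2]-p[:2],dtype=np.float32)
h=cv2.convexHull(q)[:,0]; h=h[h@R[:2,0]>-.005]
s=least_squares(lambda c:np.hypot(h[:,0]-c[0],h[:,1]-c[1])-.0542,[0,0],loss='soft_l1',f_scale=.0007).x
r=np.hypot(*(q-s).T);t=np.degrees(np.arctan2(*(q-s).T[::-1]))%360;T=t[(r>.056)]; print(s,'tab',np.percentile(T,[5,50,95]),len(T))
a=cv2.imread('pics/s6.png')[140:260,170:350]; b=cv2.imread('pics/w6.png')
cv2.imwrite('pics/m6.png',np.hstack([cv2.resize(a,(450,300)),cv2.resize(b,(350,300))]))
E
```

```text
t 19.05 pos [0.4669 0.1908 0.1779] yaw(y-axis) 67.97 j [-0.93  0.31  0.5   2.06 -0.2   0.82  0.87] f [ 1.4 -0.7  8.7]
units first-shift-then-turn: [ 0.011 -0.003  0.008]
turn units -0.167 or 22.333  units turn-first: [ 0.011 -0.003  0.008]
[-0.25225752 -0.21099796  1.11884749] 100.9462559223175
captop 0.15144531862505478
[-4.00193590e-05  2.52321901e-04] tab [153.61710819 158.61471524 163.76538185] 128
```

View pics/m6.png

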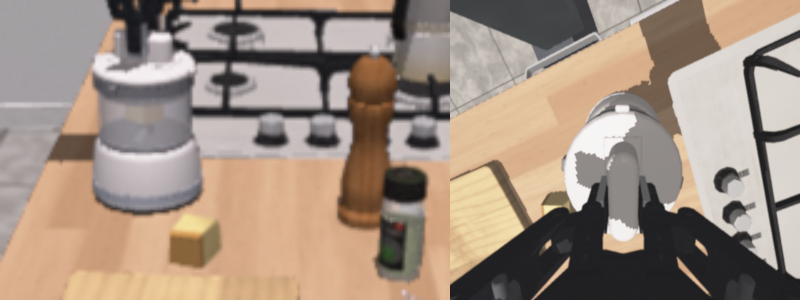

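The lid is seated on the rim with its tab at 158.6°, an 81° turn that puts it at the stop. The cheese is visible in the bowl, and the jar and mill are standing untouched. Handing in.

```bash
python3 -c "
from plant import arm
print(arm.sign_off())"
```

```text
the job is handed in; nothing more can be done
None
```

I handed the job in at about 19 s, verdict not shown: the cheese is in the bowl, and the gripper is still holding the lid pressed down and twisted clockwise to its stop (about 81°).

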